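Draw the long sausage out of the display well

ROBOT

A 6-joint arm with a two-finger parallel gripper is mounted at the origin on the work surface. World frame = base frame: x ahead of the robot, y to its left, z up, the work surface at z = 0. Lengths are in mm, angles in rad, forces in N, time in s.
With the tool pointing down it reaches from about 250 to 850 mm from the base axis. Payload 12.5 kg.
Tool frame: the origin (TCP) lies midway between the tips of the shut fingers; the grasp point (between the pads) lies manip.grip_point_offset behind it (manip.grip_point_offset is the distance from the TCP to the grasp point, in mm); z points along the fingers, y is the line along which they close (so a half turn about z gives the same grasp; the last joint's range is limited). The gripper opens to 93 mm and grips with 3 to 60 N. Pads are 15 mm wide; open, the fingers measure 128 mm over their backs; the gripper's body (75 mm by 188 mm) begins 65 mm behind the grasp point.
Start: joints at [1.205, 0.351, 1.652, -0, 1.139, -0.085], TCP at [152.387, 528.453, 188.733] pointing down, gripper open.
Joint ranges: [-2.75, 2.75], [-0.79, 2.1], [0.01, 2.65], [-1.57, 4.71], [0.07, 3.14], [-2.87, 2.87]. Speed limits (rad/s): [2.22, 2.22, 2.79, 3.14, 3.14, 3.14].

INTERFACE

Orientations are given as a rotation vector (axis times angle).
In Python, from rig import manip, vision gives the robot as it stands. The module is installed in compiled form; this text tells all that it offers.
- The arm moves only by the tool move_arm, never from a script. Its arguments are lists of equal length, an entry for each row: "offset": the shift along the world's x, y, z each as a share of 0.75 m, from -1 to 1, a list of three; "rotation": the turn, a rotation vector about the world's x, y, z each as a share of pi/4 rad, from -1 to 1, a list of three; "grip": the opening, from 0 (shut) to 1 (fully open). In form: {"offset": [[tx, ty, tz], ...], "rotation": [[wx, wy, wz], ...], "grip": [grip, ...]}. A call has 1 to 8 rows; each row is the pose to reach, as a shift and turn from the pose commanded when the call began; what a row does not reach only later rows make up. A row lasts 1/10 s, in which the tool goes at most 50 mm and 8.59 degrees, less where a joint would pass 70% of its speed; a pose out of reach is approached as far as the arm can. A call with a number of a shift or a turn outside -1 to 1 is refused whole. A call with a gripper value outside its range is refused whole. The fingers move at their own pace and stop on an object; the grip force is fixed at half the most. Time passes only in rows, so rows that repeat a pose let the fingers close. It gives the time, the measured TCP pose, the force, the opening and the grip force at its end, in the units of the state.
- manip.observe(): the state, without advancing time (a new reading comes with each control period).
- vision.read_camera(name): name is "side" or "top" or "wrist"; returns (picture, depth): 384x512x3 uint8, blue, green, red; 384x512 float32, mm along the optical axis (not along the pixel's ray), 0 where there is no reading.
- vision.camera_model(name): a dict with "fovy" (degrees; the focal length in pixels is half the picture's height over the tangent of half this angle, whatever the lens; pixels are square), "cx", "cy" (the principal point, pixels), "R" (3x3) and "t" (3): a world point X has camera coordinates R X + t. Camera axes: x right, y down, z forward; pixel columns grow to the right and rows downward; lengths in mm; the calibration is good to about 2 mm. A picture is of the moment at which its call begins: read the wrist's pose just before it. camera_model takes no time and is no camera call; for the wrist camera it gives the pose at the moment of the call.
- manip.sign_off(): hands the job in; it is judged then, once.
The state is a dict: "t": time; "joint_pos": joint angles; "joint_velocities": joint speeds; "effort": joint torques, N m; "eef_pos": TCP position; "tcp_rot": TCP orientation; "wrist_force": force on the tool from outside, world axes, zero at the start; "wrist_torque": the same for the moment, N m; "width": opening from 0.0 (shut) to 1.0 (fully open); "gripper_force": force on a finger pad.
Only numpy, scipy, OpenCV 4.12 (cv2) and the standard library are available. Lean on these libraries where they do the work, as an engineer would, in place of code of your own. Each camera call takes 0.05 s, during which the arm holds its last target. There are 200 camera calls.

TASK

Slide fully open, by its knob, the glass lid that covers most of the long dry sausage. The sausage is longer than the opening, so grip it, tip one end up and draw it out slantwise, without knocking it against the glass and leaving the other goods in the well where they are. Finish with the lid open and the sausage still held in the gripper, motionless, all of it well clear above the glass lids; do not put it down or let go.

Things in the scene. Friction and masses are not known exactly. Their poses are not given: they have to be found in the camera images.
- case: Chilled display well, fixed on the counter, cream body, its y = its long axis; place and yaw (up to 5 degrees) vary. Origin: on the counter, under the middle of the well. Two flat glass lids cover the well, one half each; each slides over the other, so one half at a time can be open. Closed machine compartment 168 mm high at y -380 to -620, feet 12 mm.
- well (a point): Centre of the well's floor, 45 mm above the counter; axes as the case's. Inside 260 mm wide (x -130 to 130), 700 mm long (y -350 to 350). Walls 30 mm thick; end walls 150 mm high above the counter; lid tracks along the long sides (|x| 142 to 160) 168 mm high. With a lid fully open the opening is 260 mm wide and 285 mm long, from the end wall to the lid's edge.
- slide_left (a joint): Sliding of the left glass lid, m: 0 = its half of the well covered, 0.285 = fully open, at its stop over the other half. It grows as the lid moves towards the right end (-y of the case). Friction about 2.5 N plus slight damping; it stays where it is left. Starts within 20 mm of closed.
- pane_left: The left lid (+y half of the well): clear pane 280 (x) x 360 (y) x 5 mm with a thin aluminium strip at both ends and a knob. Origin: centre of its underside, 153 mm above the counter; axes as the case's.
- knob_left (a point): Centre of the top of the left lid's black knob: an upright cylinder 20 mm in diameter standing 30 mm above the glass, mid-width, 20 mm from the lid's outer (left) end. It moves with the lid.
- slide_right (a joint): Sliding of the right glass lid, m: 0 = its half of the well covered, 0.285 = fully open, at its stop over the other half. It grows as the lid moves towards the left end (+y of the case). Friction about 2.5 N plus slight damping; it stays where it is left. Starts within 20 mm of closed.
- pane_right: The right lid (-y half of the well): clear pane 280 (x) x 360 (y) x 5 mm with a thin aluminium strip at both ends and a knob. Origin: centre of its underside, 145 mm above the counter; axes as the case's.
- knob_right (a point): Centre of the top of the right lid's black knob: an upright cylinder 20 mm in diameter standing 30 mm above the glass, mid-width, 20 mm from the lid's outer (right) end. It moves with the lid.
- long_sausage: Hard dry-cured sausage, stiff: 380 mm long, 36 mm thick, last 35 mm at each end tapered, 0.3 to 0.45 kg. Lies on the well floor along the case's y (within 3 degrees), about 52 mm before or behind the middle, 5 to 35 mm from one end wall, its other end under the other lid. Origin: underside at mid-length (18 mm below its axis; centre of mass there); y runs along it.
- end_a (a point): Centre of one tip of the long sausage: on its axis, 185 mm from mid-length towards its own +y.
- end_b (a point): Centre of its other tip: on its axis, 185 mm from mid-length towards its own -y.
- jar_in: clip-top glass jar, 70 mm across, 84 mm tall, standing in the well. Origin: centre of its underside. Leave it alone.
- loaf_in: foil-wrapped pate slab, 64 x 105 x 56 mm tall, in the well. Origin: centre of its underside. Leave it alone.
- tin_in: rectangular tin, 66 x 100 x 52 mm tall, in the well. Origin: centre of its underside. Leave it alone.

How it is judged:
By the outcome, as a careful person would: the job done as asked, in the order asked, and still so for the second after the job is handed in, while the arm keeps its last pose, push and grip.
It also fails if it takes over 51 s, if anything falls off the work surface, if the arm or the gripper's body presses on something with over 40 N, if the wrist force passes 120 N, or if a joint passes its speed limit or range.

## Working session

There is one attempt and no reset: what is moved stays moved. The work goes in short steps, Python scripts to look and compute and a tool call to move; the robot and the scene stay as the last step left them, time stands still between calls to the robot, and variables do not carry over. Pictures are saved under pics/ and viewed, at most 10 in all, crops included, and the job is handed in when it is done.

Besides the shell and the picture viewer there is one more tool, called as name(argument=value, ...) on one line, values as JSON. move_arm: Moves the arm, as the interface text tells. Shift numbers are shares of 0.75 m and turn numbers shares of pi/4 rad, none past 1 either way. Its arguments: {"type":"object","properties":{"offset":{"type":"array"},"rotation":{"type":"array"},"grip":{"type":"array"}},"required":["offset","rotation","grip"]}

```bash
mkdir -p pics; cat > h.py <<'E'
import numpy as np, cv2
from rig import manip, vision
def K(name):
    m=vision.camera_model(name); f=192/np.tan(np.radians(m['fovy'])/2)
    return m,f
def ray(name,u,v,z,m=None):
    m=m or vision.camera_model(name); f=192/np.tan(np.radians(m['fovy'])/2)
    R=np.array(m['R']);t=np.array(m['t']); c=-R.T@t
    d=R.T@np.array([(u-m['cx'])/f,(v-m['cy'])/f,1]); return c+d*(z-c[2])/d[2]
def proj(name,X):
    m,f=K(name); p=np.array(m['R'])@X+np.array(m['t']); return m['cx']+f*p[0]/p[2], m['cy']+f*p[1]/p[2]
E
python3 - <<'E'
from h import *
o=manip.observe();print(o,manip.grip_point_offset)
ims=[]
for n in('top','side','wrist'):
    p,d=vision.read_camera(n);np.save(n,d);cv2.imwrite(f'pics/{n}0.png',p)
    m=vision.camera_model(n);print(n,m)
E
```

```text
{'t': 0.0, 'joint_pos': array([ 1.20542264e+00,  3.51233519e-01,  1.65242062e+00,  1.27992258e-06,
        1.13911794e+00, -8.46178263e-02]), 'joint_velocities': array([-0.00118521, -0.00046927, -0.00027812, -0.00210448, -0.00035436,
        0.00017004]), 'effort': array([-3.19913179e-04, -4.97325361e+01, -2.85250103e+01,  6.98359217e-02,
        2.57685408e-02, -1.02099070e-04]), 'eef_pos': array([152.2420204 , 528.11029331, 188.20426297]), 'tcp_rot': array([-4.39527060e-01, -3.11042710e+00,  1.80538817e-03]), 'wrist_force': array([-0.43424846,  0.1770095 ,  0.15141372]), 'wrist_torque': array([-0.05031966, -0.04326419, -0.00300952]), 'gripper_force': 0.0, 'width': 1.0002338287847916} 18.8
top {'fovy': 50.94519805591667, 'cx': 255.79765787125328, 'cy': 190.04876256176962, 'R': array([[-8.23965883e-03, -9.99965866e-01,  6.12399613e-04],
       [-9.77768057e-01,  7.92842398e-03, -2.09539417e-01],
       [ 2.09527410e-01, -2.32531809e-03, -9.77800009e-01]]), 't': array([  24.68078768,  526.52379439, 1106.92019142])}
side {'fovy': 57.90521563864307, 'cx': 253.24478313185358, 'cy': 190.61370119774605, 'R': array([[-0.90960407, -0.41546922,  0.00239984],
       [-0.32097037,  0.69902269, -0.63901901],
       [ 0.26381519, -0.58202457, -0.7691872 ]]), 't': array([478.33581583, 260.32850742, 971.15582579])}
wrist {'fovy': 64.27991533071503, 'cx': 256.3696964936206, 'cy': 191.36974304412638, 'R': array([[ 2.78597926e-01,  9.60407824e-01, -8.49877912e-05],
       [ 9.28592489e-01, -2.69346250e-01,  2.55281389e-01],
       [ 2.45151352e-01, -7.11997846e-02, -9.66866798e-01]]), 't': array([-548.51641661,  -28.60347369,  390.36902564])}
```

View pics/top0.png

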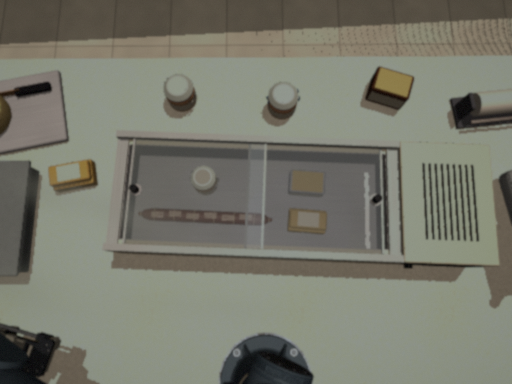

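View pics/side0.png

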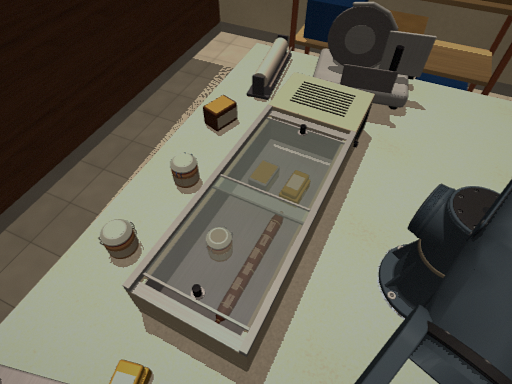

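The top picture shows the left (+y) lid over most of the sausage, with its knob at (133,188) and the sausage running from (140,213) to (271,219). The jar is at (204,178), and the tin and loaf are under the right lid near (307,181) and (307,220). The side view agrees: its left knob is at (197,290).

```bash
python3 - <<'E'
from h import *
im=cv2.imread('pics/top0.png');d=np.load('top.npy')
hsv=cv2.cvtColor(im,cv2.COLOR_BGR2HSV)
for p in[(133,188),(205,216),(204,178),(307,181),(307,220),(160,216),(300,150),(117,200),(200,138),(200,250)]:print(p,im[p[1],p[0]],hsv[p[1],p[0]],d[p[1],p[0]])
# knobs
def blobs(mask,name):
    n,l,s,c=cv2.connectedComponentsWithStats(mask.astype(np.uint8))
    for i in range(1,n):
        if s[i,4]>15:print(name,s[i],c[i].round(1))
g=im.max(2)
k=np.zeros(g.shape,bool);k[160:225,120:390]=True
blobs((g<45)&k,'knob')
b,gg,r=[im[...,i].astype(int) for i in range(3)]
m=np.zeros(g.shape,bool);m[200:235,125:285]=True
mk=((r-b)>12)&m
blobs(mk,'saus')
n,l,s,c=cv2.connectedComponentsWithStats(cv2.morphologyEx(mk.astype(np.uint8),cv2.MORPH_CLOSE,np.ones((5,9))))
i=1+np.argmax(s[1:,4]);ys,xs=np.where(l==i)
print('s',s[i],cv2.fitLine(np.c_[xs,ys].astype(np.float32),2,0,.01,.01).ravel())
A=ray('top',s[i,0],ys[xs<s[i,0]+3].mean(),63);B=ray('top',s[i,0]+s[i,2],ys[xs>s[i,0]+s[i,2]-4].mean(),63);print(A,B,np.linalg.norm(A-B))
crop=lambda a,b,c,e:cv2.resize(im[b:e,a:c],None,fx=4.5,fy=4.5,interpolation=cv2.INTER_CUBIC)
cv2.imwrite('pics/crop1.png',crop(104,130,280,262))
E
```

```text
(133, 188) [27 27 29] [ 0 18 29] 1029.044
(205, 216) [ 83  92 103] [ 14  50 103] 1042.195
(204, 178) [107 119 125] [ 20  37 125] 1065.4847
(307, 181) [ 75  96 107] [ 20  76 107] 1073.7057
(307, 220) [108 119 124] [ 21  33 124] 1047.8458
(160, 216) [ 89  99 109] [ 15  47 109] 1045.381
(300, 150) [ 94 102 105] [ 22  27 105] 1092.7402
(117, 200) [126 135 140] [ 19  26 140] 1058.7329
(200, 138) [124 132 136] [ 20  23 136] 1077.8179
(200, 250) [134 143 142] [ 33  16 143] 1016.5798
knob [130 185   8   8  46] [133.6 188.4]
knob [373 195   8   8  45] [376.4 198.6]
saus [ 138  208  107   16 1092] [193.2 215.6]
saus [265 217   7   6  27] [267.4 219.4]
s [ 138  208  107   16 1108] [9.9878514e-01 4.9277794e-02 1.9345578e+02 2.1568953e+02]
[461.40552233 354.46953541  63.        ] [444.66883277  51.55531469  63.        ] 303.3762381834265
```

View pics/crop1.png

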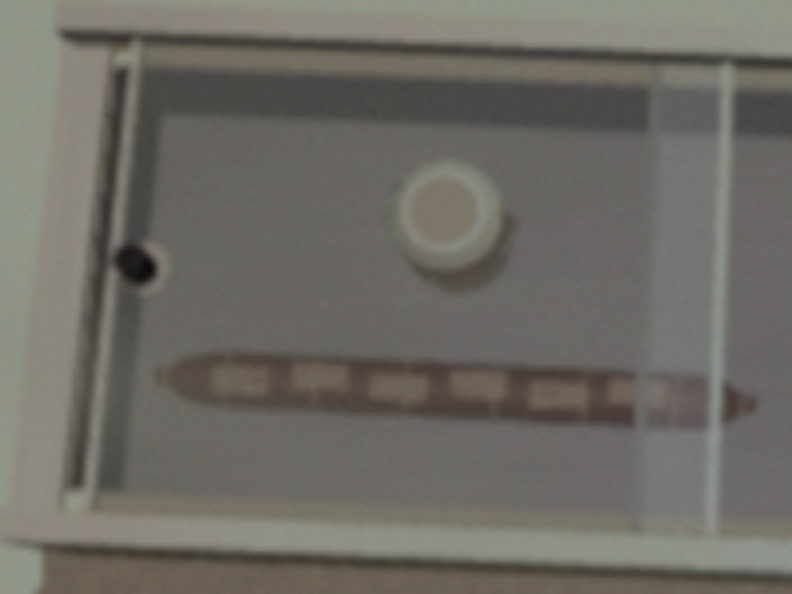

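The crop shows the sausage tips at about (138.4,213.6) and (272.2,219.8) in full-picture pixels. The jar lid is centred near (204,178), and the inner end of the left lid is near x=264.

```bash
python3 - <<'E'
from h import *
r=lambda u,v,z:ray('top',u,v,z).round(1)
kl=r(133.2,188.1,182);kr=r(376.4,198.6,172);print('knobs',kl,kr)
A=r(138.4,213.6,63);B=r(272.2,219.8,63);print('saus',A,B,np.linalg.norm(A-B), (A+B)/2)
print('jar',r(204,177.5,129),'tin',r(307,181,97),'loaf',r(307,220,101))
dy=kl-kr; print('yaw',np.degrees(np.arctan2(-dy[0],dy[1])))
# track near/far edges outer: crop pts
f=lambda x,y:(104+x/4.5,130+y/4.5)
for p in[(60,12),(790,28),(10,520),(790,575)]:print('case top',p,r(*f(*p),150 if p[0]<50 else 168))
print('lid inner strip',r(*f(728,65),158),r(*f(712,535),158),'lidouter',r(*f(135,45),158),r(*f(85,505),158))
print('endwall inner',r(*f(112,50),150),r(*f(68,490),150),'rightlid inner edge',r(*f(655,65),150),r(*f(640,535),150))
d=np.load('top.npy');print(d[100,340])
# side-view knob check
im=cv2.imread('pics/side0.png');g=im.max(2)
k=np.zeros(g.shape,bool);k[270:310,180:215]=True
ys,xs=np.where((g<45)&k);print('side',xs.mean(),ys.mean(),ray('side',xs.mean(),ys.mean(),174).round(1))
for X in(A,B):print(proj('side',X))
from scipy.spatial.transform import Rotation as R
print(R.from_rotvec(manip.observe()['tcp_rot']).as_matrix().round(3))
E
```

```text
knobs [507.3 335.3 182. ] [ 476.7 -290.1  172. ]
saus [459.7 353.2  63. ] [438.9 -25.2  63. ] 378.9712390142555 [449.3 164.   63. ]
jar [547. 161. 129.] tin [ 542.6 -122.8   97. ] loaf [ 432.4 -118.4  101. ]
yaw -2.8011732581741007
case top (60, 12) [663.  390.6 168. ]
case top (790, 28) [649.5 -44.2 168. ]
case top (10, 520) [363.8 406.1 150. ]
case top (790, 575) [328.3 -37.6 168. ]
lid inner strip [630.1  -7.3 158. ] [351.5   5.5 158. ] lidouter [645.5 347.9 158. ] [371.3 361.2 158. ]
endwall inner [645.2 364.1 150. ] [380.6 374.1 150. ] rightlid inner edge [633.1  36.5 150. ] [352.3  46.4 150. ]
1281.6975
side 196.43820224719101 290.4157303370786 [510.5 339.6 174. ]
(np.float64(217.47905729105713), np.float64(322.8345829794113))
(np.float64(282.8147630837676), np.float64(210.90699910872826))
[[-0.961  0.277 -0.   ]
 [ 0.277  0.961 -0.001]
 [ 0.    -0.001 -1.   ]]
```

move_arm(offset=[[0.1, -0.05, 0.1], [0.475, -0.255, 0.1], [0.475, -0.255, 0.1], [0.475, -0.255, 0.1], [0.475, -0.255, 0.1], [0.475, -0.255, 0.1], [0.475, -0.255, 0.1], [0.475, -0.255, 0.1]], rotation=[[0, 0, -0.15], [0, 0, -1], [0, 0, -1], [0, 0, -1], [0, 0, -1], [0, 0, -1], [0, 0, -1], [0, 0, -1]], grip=[1, 1, 1, 1, 1, 1, 1, 1])

```text
t: 0.95
eef_pos: [493.2, 345.0, 261.7]
tcp_rot: [-1.597, -2.705, 0.0]
wrist_force: [-0.9, 1.3, -0.1]
width: 1.003
gripper_force: 0.0
```

move_arm(offset=[[0, 0, 0], [0, 0, 0], [0, 0, 0], [0, 0, 0], [0, 0, 0], [0, 0, 0]], rotation=[[0, 0, -0.704], [0, 0, -0.704], [0, 0, -0.704], [0, 0, -0.704], [0, 0, -0.704], [0, 0, -0.704]], grip=[0.8, 0.8, 0.8, 0.8, 0.8, 0.8])

```text
t: 1.55
eef_pos: [491.6, 346.3, 261.4]
tcp_rot: [-2.271, -2.171, 0.001]
wrist_force: [-0.4, -0.2, 0.6]
width: 0.8
gripper_force: 0.0
```

```bash
python3 - <<'E'
from h import *
from scipy.spatial.transform import Rotation as R
o=manip.observe();print(o['t'],o['eef_pos'],o['joint_pos'].round(2),R.from_rotvec(o['tcp_rot']).as_matrix().round(3),o['width'])
m=vision.camera_model('wrist');p,d=vision.read_camera('wrist');cv2.imwrite('pics/w1.png',p);np.save('w1',d);import pickle;pickle.dump(m,open('w1.pkl','wb'))
print(proj('wrist',np.array([508,337,182.])))
E
```

```text
1.55 [491.5566719  346.34413973 261.36371278] [ 0.54  0.39  1.42 -0.    1.34  0.58] [[ 0.045  0.999 -0.   ]
 [ 0.999 -0.045 -0.   ]
 [-0.    -0.    -1.   ]] 0.7998635058639371
(np.float64(275.2903050744406), np.float64(197.03242181195057))
```

View pics/w1.png

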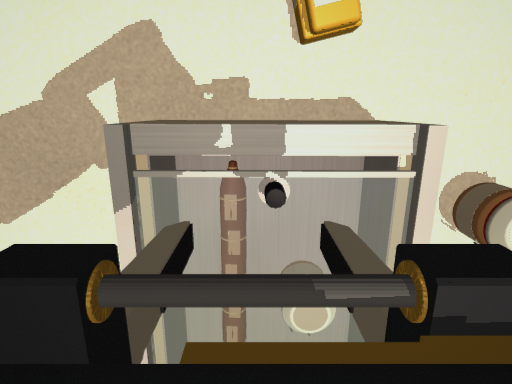

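The wrist picture shows the knob at about (275,198), the sausage tip at (233,163) with its body near u=233, and the fingers clear on both sides.

```bash
python3 - <<'E'
from h import *
import pickle;m=pickle.load(open('w1.pkl','rb'))
im=cv2.imread('pics/w1.png');g=im.max(2)
k=np.zeros(g.shape,bool);k[175:215,255:295]=True
ys,xs=np.where((g<50)&k);print(xs.min(),xs.max(),ys.min(),ys.max())
r=lambda u,v,z:ray('',u,v,z,m).round(1)
cx=(xs.min()+xs.max())/2
for v in(ys.max()-9,ys.max()-10,ys.max()-11):print('knob',r(cx,v,188))
b,gg,rr=[im[...,i].astype(int) for i in range(3)]
for v in(195,215,240):
    row=im[v,205:262].astype(int);x=np.where(row.sum(1)<np.median(row.sum(1))-40)[0]
    print(v,(rr-b)[v,200:265:3], r(233.5,v,63))
print('tip',r(232.5,162,63))
for u,v in[(150,230),(358,230),(386,230),(138,230),(398,230)]:print(u,r(u,v,45),r(u,v,168),im[v,u])
print(im[230,118:180:3].sum(1),im[230,340:430:3].sum(1))
E
```

```text
265 283 182 206
knob [506.5 338.8 188. ]
knob [506.5 339.7 188. ]
knob [506.6 340.7 188. ]
195 [20 21 20 21 21 19 20 37 47 48 46 46 46 40 36 29 20 18 18 18 33 33] [458.2 308.3  63. ]
215 [18 20 19 18 18 19 19 35 43 46 47 46 44 43 38 30 19 17 17 18 16 17] [456.3 280.1  63. ]
240 [19 20 20 19 19 19 20 35 44 51 53 47 47 47 40 29 20 19 19 20 20 19] [453.9 243.4  63. ]
tip [459.8 352.9  63. ]
150 [332.5 256.7  45. ] [380.7 304.1 168. ] [143 174 184]
358 [632.7 242.7  45. ] [591.4 294.4 168. ] [105 116 116]
386 [673.1 240.8  45. ] [619.7 293.  168. ] [107 116 119]
138 [315.2 257.5  45. ] [368.5 304.7 168. ] [76 85 90]
398 [690.4 240.   45. ] [631.9 292.5 168. ] [143 173 185]
[597 601 599 601 603 501 252 271 359 503 503 503 456 331 312 227 222 227
 223 225 227] [228 226 226 226 305 456 337 335 338 332 336 334 335 334 341 337 340 448
 499 499 499 340 326 196 193 612 612 611 611 611]
```

move_arm(offset=[[0.02, -0.01, -0.04], [0.02, -0.01, -0.09], [0.02, -0.01, -0.12], [0.02, -0.01, -0.13], [0.02, -0.01, -0.13], [0.02, -0.01, -0.13], [0.02, -0.01, -0.13], [0.02, -0.01, -0.13]], rotation=[[0, 0, 0], [0, 0, 0], [0, 0, 0], [0, 0, 0], [0, 0, 0], [0, 0, 0], [0, 0, 0], [0, 0, 0]], grip=[0.8, 0.8, 0.8, 0.8, 0.5, 0, 0, 0])

```text
t: 2.4
eef_pos: [507.0, 339.2, 165.1]
tcp_rot: [2.274, 2.167, 0.003]
wrist_force: [0.7, 1.3, -1.2]
width: 0.506
gripper_force: 0.0
```

move_arm(offset=[[0, 0, 0], [0, 0, 0]], rotation=[[0, 0, 0], [0, 0, 0]], grip=[0, 0])

```text
t: 2.6
eef_pos: [506.7, 338.9, 164.4]
tcp_rot: [2.274, 2.167, 0.001]
wrist_force: [-0.9, -0.6, -0.2]
width: 0.333
gripper_force: 0.0
```

move_arm(offset=[[0, 0, 0], [0, 0, 0], [0, 0, 0], [-0.001, -0.02, 0], [-0.003, -0.06, 0], [-0.005, -0.1, 0], [-0.007, -0.14, 0], [-0.009, -0.18, 0]], rotation=[[0, 0, 0], [0, 0, 0], [0, 0, 0], [0, 0, 0], [0, 0, 0], [0, 0, 0], [0, 0, 0], [0, 0, 0]], grip=[0, 0, 0, 0, 0, 0, 0, 0])

```text
t: 3.4
eef_pos: [499.4, 201.9, 164.0]
tcp_rot: [2.274, 2.167, -0.0]
wrist_force: [-0.0, -0.2, 0.9]
width: 0.001
gripper_force: 0.0
```

move_arm(offset=[[-0.002, -0.04, 0], [-0.004, -0.08, 0], [-0.006, -0.12, 0], [-0.0075, -0.15, 0], [-0.008, -0.16, 0], [-0.008, -0.16, 0]], rotation=[[0, 0, 0], [0, 0, 0], [0, 0, 0], [0, 0, 0], [0, 0, 0], [0, 0, 0]], grip=[0, 0, 0, 0, 0, 0])

```text
t: 4.0
eef_pos: [493.7, 83.1, 164.1]
tcp_rot: [2.276, 2.165, 0.0]
wrist_force: [0.9, 0.8, 0.6]
width: 0.005
gripper_force: 0.0
```

The fingers shut empty, so I'll check the knob.

```bash
python3 - <<'E'
from h import *
p,d=vision.read_camera('side');cv2.imwrite('pics/s2.png',p)
m=vision.camera_model('wrist');w,d=vision.read_camera('wrist')
cv2.imwrite('pics/s2b.png',np.vstack([cv2.resize(p[130:384,100:380],(640,580))[:380],w[:220].repeat(1,0)]) if 0 else np.hstack([p[100:384,80:400],w[100:384,112:400]]))
E
```

```text
(no output)
```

View pics/s2b.png

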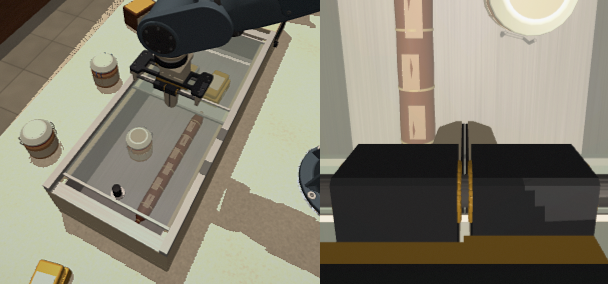

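Side view: the knob is still at the left end, around (197,290), so the lid has hardly moved. I'll measure where it is now.

```bash
python3 - <<'E'
from h import *
im=cv2.imread('pics/s2.png');im0=cv2.imread('pics/side0.png')
for a in(im0,im):
    g=a.max(2);k=np.zeros(g.shape,bool);k[270:310,180:215]=True
    ys,xs=np.where((g<45)&k);print(xs.min(),xs.max(),ys.min(),ys.max(),xs.mean(),ys.mean())
for y in(327,332,337,342):print(y,[np.round(proj('side',np.array([506.8,y,z])),1) for z in(158,188)])
p,d=vision.read_camera('top');g=p.max(2);k=np.zeros(g.shape,bool);k[160:225,120:150]=True
ys,xs=np.where((g<45)&k);print('top',xs.min(),xs.max(),ys.min(),ys.max(),xs.mean(),ys.mean())
for y in(327,332,337,342):print(y,[np.round(proj('top',np.array([506.8,y,z])),1) for z in(158,188)])
print(manip.observe()['t'])
E
```

```text
192 201 284 296 196.43820224719101 290.4157303370786
192 201 285 296 196.52941176470588 290.86764705882354
327 [array([201.5, 289.2]), array([200. , 283.5])]
332 [array([200.4, 291.1]), array([198.9, 285.5])]
337 [array([199.3, 293. ]), array([197.7, 287.4])]
342 [array([198.2, 294.9]), array([196.6, 289.4])]
top 130 137 185 192 133.66666666666666 188.43589743589743
327 [array([139.1, 190.2]), array([135.7, 187.8])]
332 [array([137.2, 190.2]), array([133.8, 187.8])]
337 [array([135.3, 190.3]), array([131.8, 187.8])]
342 [array([133.3, 190.3]), array([129.9, 187.8])]
4.15
```

move_arm(offset=[[0, 0, 0.06], [0.006, 0.1, 0.06], [0.012, 0.2, 0.06], [0.018, 0.3, 0.06], [0.019, 0.34, 0.06], [0.019, 0.34, 0.06], [0.019, 0.34, 0.03], [0.019, 0.34, -0.003]], rotation=[[0, 0, 0], [0, 0, 0], [0, 0, 0], [0, 0, 0], [0, 0, 0], [0, 0, 0], [0, 0, 0], [0, 0, 0]], grip=[0.5, 0.5, 0.5, 0.5, 0.5, 0.5, 0.5, 0.5])

```text
t: 4.95
eef_pos: [507.5, 342.0, 161.2]
tcp_rot: [2.27, 2.171, 0.002]
wrist_force: [1.5, 0.2, -1.0]
width: 0.498
gripper_force: 0.0
```

move_arm(offset=[[0, 0, 0], [0, 0, 0], [0, 0, 0]], rotation=[[0, 0, 0], [0, 0, 0], [0, 0, 0]], grip=[0.1, 0.1, 0.1])

```text
t: 5.25
eef_pos: [508.7, 339.3, 163.3]
tcp_rot: [2.274, 2.167, 0.003]
wrist_force: [-0.3, -0.3, 0.7]
width: 0.288
gripper_force: 0.0
```

move_arm(offset=[[0, 0, 0], [0, 0, 0]], rotation=[[0, 0, 0], [0, 0, 0]], grip=[0.1, 0.1])

```text
t: 5.45
eef_pos: [508.5, 338.9, 162.7]
tcp_rot: [2.275, 2.167, 0.002]
wrist_force: [-0.3, 0.5, 0.1]
width: 0.128
gripper_force: 0.0
```

```bash
python3 - <<'E'
from h import *
w,d=vision.read_camera('wrist');p,d=vision.read_camera('side')
cv2.imwrite('pics/w3.png',np.hstack([w[120:304,112:400],cv2.resize(p[200:330,130:290],None,fx=1.8,fy=1.415)]))
o=manip.observe();print(o['eef_pos'],o['width'],o['gripper_force'],o['wrist_force'])
E
```

```text
[508.33601312 338.86781856 162.29984498] 0.10713560758555184 0.0 [ 0.58495282 -0.11326473 -0.14771343]
```

View pics/w3.png

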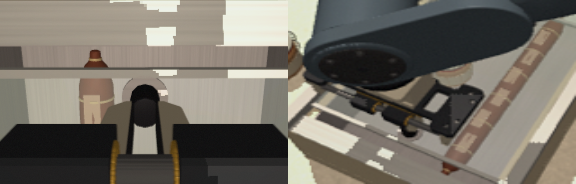

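The wrist crop shows the knob at full-picture pixel (257,225), on the +y side of the closing fingers, so they shut behind it. I need to compare the tool and camera frames.

```bash
python3 - <<'E'
from h import *
o=manip.observe();e=o['eef_pos'];print(e)
m=vision.camera_model('wrist');w,d=vision.read_camera('wrist')
print('tcp px',proj('wrist',e),'gp px',proj('wrist',e+[0,0,18.8]))
g=w.max(2);print([ (v,int(g[v,257]),round(float(d[v,257]),1)) for v in range(180,300,4)])
print([ (u,int(g[222,u]),round(float(d[222,u]),1)) for u in range(225,290,4)])
f=192/np.tan(np.radians(m['fovy'])/2);R=np.array(m['R']);t=np.array(m['t'])
def pt(u,v):z=float(d[v,u]);return (R.T@(np.array([(u-m['cx'])/f*z,(v-m['cy'])/f*z,z])-t)).round(1)
for u,v in[(257,205),(257,215),(257,225),(257,235),(257,242),(240,225),(240,235),(240,245),(275,235),(262,225)]:print(u,v,pt(u,v))
E
```

```text
[508.33601312 338.86781856 162.29984498]
tcp px (np.float64(257.6898347846762), np.float64(216.77843741228804)) gp px (np.float64(257.82474585972665), np.float64(226.94751422717098))
[(180, 160, 319.7), (184, 159, 321.2), (188, 79, 209.0), (192, 156, 205.1), (196, 155, 205.8), (200, 150, 205.9), (204, 51, 206.8), (208, 13, 197.3), (212, 12, 190.4), (216, 15, 182.9), (220, 38, 180.4), (224, 35, 181.2), (228, 31, 181.6), (232, 30, 184.0), (236, 26, 182.9), (240, 24, 184.4), (244, 23, 184.5), (248, 149, 218.4), (252, 177, 218.3), (256, 176, 220.1), (260, 176, 221.0), (264, 175, 222.6), (268, 175, 221.5), (272, 175, 222.1), (276, 38, 75.5), (280, 55, 75.2), (284, 61, 74.6), (288, 61, 74.1), (292, 66, 72.8), (296, 69, 72.4)]
[(225, 119, 213.1), (229, 185, 212.7), (233, 173, 212.5), (237, 94, 173.9), (241, 94, 174.5), (245, 86, 174.8), (249, 34, 181.6), (253, 34, 180.7), (257, 34, 181.7), (261, 33, 181.7), (265, 33, 181.3), (269, 94, 174.8), (273, 94, 173.1), (277, 109, 174.9), (281, 180, 213.0), (285, 178, 213.4), (289, 178, 213.3)]
257 205 [508.4 347.4 162.8]
257 215 [508.3 347.4 183.4]
257 225 [508.  342.3 186.7]
257 235 [507.8 336.8 188.9]
257 242 [507.5 332.1 188.5]
240 225 [498.8 347.4 198.9]
240 235 [499.5 347.4 213.2]
240 245 [500.1 347.4 225.2]
275 235 [517.4 346.7 213.6]
262 225 [511.  342.6 188. ]
```

```bash
python3 - <<'E'
from h import *
e=manip.observe()['eef_pos'];print(e,manip.observe()['width'])
m=vision.camera_model('wrist');w,d=vision.read_camera('wrist')
f=192/np.tan(np.radians(m['fovy'])/2);R=np.array(m['R']);t=np.array(m['t'])
def pt(u,v):z=float(d[v,u]);return (R.T@(np.array([(u-m['cx'])/f*z,(v-m['cy'])/f*z,z])-t)).round(1)
for u in(230,236,240,244,248,252,264,268,274):print(u,[(v,*pt(u,v)[[0,1,2]].tolist(),int(w[v,u].max())) for v in range(200,232,5)])
cv2.imwrite('pics/w4.png',cv2.resize(w[180:280,200:320],None,fx=6,fy=6,interpolation=cv2.INTER_NEAREST))
E
```

```text
[508.30612987 338.83802625 162.16962675] 0.1049036001384745
230 [(200, 490.0, 350.6, 158.7, 185), (205, 489.8, 347.2, 159.2, 184), (210, 489.5, 343.3, 158.1, 183), (215, 489.2, 339.7, 158.2, 183), (220, 489.0, 336.2, 158.8, 183), (225, 493.2, 347.8, 198.9, 94), (230, 493.7, 347.5, 205.8, 95)]
236 [(200, 494.2, 350.6, 159.4, 184), (205, 493.8, 346.5, 157.6, 180), (210, 493.7, 343.3, 158.9, 149), (215, 493.5, 339.9, 159.4, 148), (220, 493.4, 336.9, 161.1, 148), (225, 496.5, 347.5, 198.6, 93), (230, 497.0, 347.6, 206.3, 94)]
240 [(200, 496.8, 350.2, 158.6, 181), (205, 496.8, 347.6, 161.6, 152), (210, 496.5, 343.5, 160.0, 149), (215, 496.3, 340.2, 160.7, 149), (220, 496.1, 336.5, 160.6, 145), (225, 498.8, 347.6, 199.3, 94), (230, 499.1, 347.5, 206.4, 95)]
244 [(200, 499.7, 350.7, 160.6, 149), (205, 499.5, 347.5, 161.7, 153), (210, 499.2, 343.6, 160.5, 137), (215, 499.5, 342.9, 169.1, 12), (220, 500.0, 343.2, 179.4, 27), (225, 501.0, 347.4, 199.0, 94), (230, 501.2, 347.3, 206.2, 90)]
248 [(200, 502.4, 350.5, 160.5, 150), (205, 502.2, 347.0, 160.4, 151), (210, 502.2, 345.5, 166.9, 14), (21
[... 350 characters left out ...]
29)]
264 [(200, 513.1, 350.1, 160.8, 149), (205, 513.0, 346.4, 160.5, 144), (210, 512.7, 346.3, 170.9, 11), (215, 512.5, 346.4, 181.0, 11), (220, 512.3, 345.6, 187.5, 28), (225, 512.2, 342.8, 188.5, 30), (230, 512.0, 339.8, 188.9, 25)]
268 [(200, 515.8, 350.2, 161.6, 150), (205, 515.7, 346.1, 159.8, 152), (210, 515.5, 343.3, 162.3, 29), (215, 515.1, 344.0, 174.3, 12), (220, 514.8, 344.1, 183.7, 29), (225, 514.3, 346.7, 199.0, 93), (230, 514.1, 345.1, 202.2, 61)]
274 [(200, 520.0, 348.9, 157.9, 183), (205, 519.8, 346.2, 160.9, 152), (210, 519.6, 342.9, 161.6, 238), (215, 519.5, 338.8, 160.0, 232), (220, 519.4, 335.1, 159.8, 148), (225, 517.6, 346.4, 198.6, 94), (230, 517.2, 346.7, 206.7, 95)]
```

View pics/w4.png

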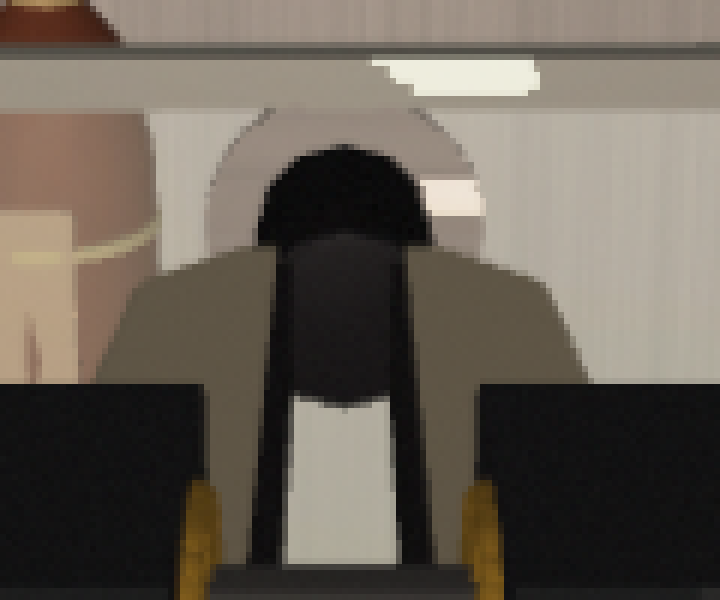

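The close-up shows the real fingertips at z≈193, about 30 mm above the reported TCP height, with the knob top at 188 just below them. Laterally they're aligned, so I'll open, go 24 mm lower and grip.

move_arm(offset=[[0, 0, 0], [0, 0, 0], [0, 0, 0], [0, 0, -0.01], [0, 0, -0.02], [0, 0, -0.032], [0, 0, -0.032], [0, 0, -0.032]], rotation=[[0, 0, 0], [0, 0, 0], [0, 0, 0], [0, 0, 0], [0, 0, 0], [0, 0, 0], [0, 0, 0], [0, 0, 0]], grip=[0.45, 0.45, 0.45, 0.45, 0.45, 0.45, 0.1, 0])

```text
t: 6.45
eef_pos: [508.0, 338.8, 137.4]
tcp_rot: [-2.274, -2.167, 0.001]
wrist_force: [1.1, 0.2, 0.2]
width: 0.328
gripper_force: 0.0
```

move_arm(offset=[[0, 0, 0], [0, 0, 0], [0, 0, 0], [0, 0, 0]], rotation=[[0, 0, 0], [0, 0, 0], [0, 0, 0], [0, 0, 0]], grip=[0, 0, 0, 0])

```text
t: 6.85
eef_pos: [508.7, 339.0, 138.1]
tcp_rot: [2.274, 2.167, 0.002]
wrist_force: [4.7, 1.5, -1.0]
width: 0.208
gripper_force: 30.0
```

Gripped: width 0.208 at 30 N. Sliding now.

move_arm(offset=[[-0.001, -0.02, 0], [-0.003, -0.06, 0], [-0.005, -0.1, 0], [-0.0075, -0.15, 0], [-0.01, -0.2, 0], [-0.0125, -0.25, 0], [-0.015, -0.3, 0], [-0.0165, -0.33, 0]], rotation=[[0, 0, 0], [0, 0, 0], [0, 0, 0], [0, 0, 0], [0, 0, 0], [0, 0, 0], [0, 0, 0], [0, 0, 0]], grip=[0, 0, 0, 0, 0, 0, 0, 0])

```text
t: 7.65
eef_pos: [496.9, 89.7, 138.1]
tcp_rot: [2.275, 2.164, 0.005]
wrist_force: [11.5, 4.1, -9.0]
width: 0.209
gripper_force: 30.0
```

move_arm(offset=[[-0.0005, -0.01, 0], [-0.001, -0.02, 0], [-0.0015, -0.03, 0], [-0.0015, -0.03, 0]], rotation=[[0, 0, 0], [0, 0, 0], [0, 0, 0], [0, 0, 0]], grip=[0, 0, 0, 0])

```text
t: 8.05
eef_pos: [495.9, 69.0, 138.1]
tcp_rot: [2.275, 2.165, 0.005]
wrist_force: [8.9, 2.6, -6.2]
width: 0.209
gripper_force: 30.0
```

move_arm(offset=[[-0.0005, -0.007, 0], [-0.001, -0.014, 0], [-0.001, -0.02, 0], [-0.001, -0.02, 0]], rotation=[[0, 0, 0], [0, 0, 0], [0, 0, 0], [0, 0, 0]], grip=[0, 0, 0, 0])

```text
t: 8.45
eef_pos: [495.0, 54.0, 138.4]
tcp_rot: [2.273, 2.166, 0.003]
wrist_force: [3.0, -2.4, 0.5]
width: 0.068
gripper_force: 1.5
```

The knob came out of the fingers, probably at the stop. I'll rise and check.

move_arm(offset=[[0, 0, 0.02], [0, 0.03, 0.08], [0, 0.06, 0.16], [0, 0.1, 0.2], [0, 0.1, 0.2]], rotation=[[0, 0, 0], [0, 0, 0], [0, 0, 0], [0, 0, 0], [0, 0, 0]], grip=[0.3, 0.6, 0.6, 0.6, 0.6])

```text
t: 8.95
eef_pos: [495.0, 131.5, 292.7]
tcp_rot: [2.27, 2.167, 0.01]
wrist_force: [1.6, -0.5, -0.7]
width: 0.449
gripper_force: 0.0
```

```bash
python3 - <<'E'
from h import *
o=manip.observe();print(o['t'],o['eef_pos'])
p,_=vision.read_camera('side');w,_=vision.read_camera('wrist');m=vision.camera_model('wrist');import pickle;pickle.dump(m,open('w5.pkl','wb'));cv2.imwrite('pics/w5full.png',w);cv2.imwrite('pics/side5.png',p)
cv2.imwrite('pics/w5.png',np.hstack([p[100:384,80:400],w[0:284,70:512]]))
for y in(60,65,70):print(y,proj('wrist',np.array([494,y,188.])),proj('side',np.array([494,y,188.])))
E
```

```text
8.95 [495.04870652 131.45152337 292.69440687]
60 (np.float64(260.45654065733027), np.float64(247.15895085744455)) (np.float64(254.94416408564533), np.float64(199.48810244894293))
65 (np.float64(260.2429374083415), np.float64(242.78355856315585)) (np.float64(254.16508567076505), np.float64(200.83604799999804))
70 (np.float64(260.0276362797854), np.float64(238.37338735417094)) (np.float64(253.38105771834867), np.float64(202.19255713974223))
```

View pics/w5.png

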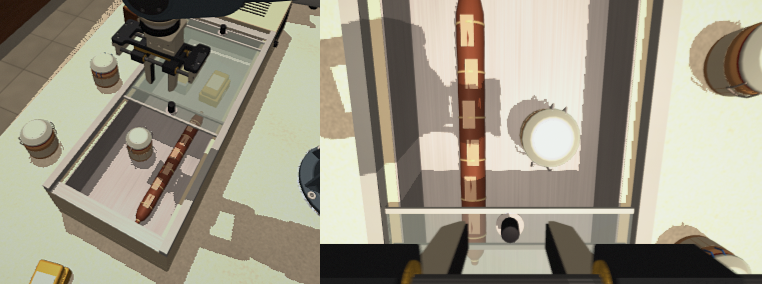

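The left lid is open, with its end strip at wrist v≈211 and its knob near (260,234). The sausage is exposed apart from its -y end, and the jar is untouched. I'll check how fully the lid is open.

```bash
python3 - <<'E'
from h import *
import pickle;m=pickle.load(open('w5.pkl','rb'));w=cv2.imread('pics/w5full.png')
r=lambda u,v,z:ray('',u,v,z,m).round(1)
g=w.astype(int).sum(2);print('strip col',[(v,int(g[v,350])) for v in range(204,224)])
for v in(208,211,214,216):print(v,r(260,v,160))
k=np.zeros(g.shape,bool);k[205:250,245:275]=True
ys,xs=np.where((w.max(2)<50)&k);print('knob',xs.min(),xs.max(),ys.min(),ys.max(),r(260,ys.max()-9,188))
p,_=vision.read_camera('top');cv2.imwrite('pics/top6.png',p)
t=lambda u,v,z:ray('top',u,v,z).round(1)
gg=p.astype(int).sum(2)
for v in(170,185,200):print('row',v,[(u,int(gg[v,u])) for u in range(110,142)])
for z in(150,):print([ (u,t(u,188,z)[1]) for u in(120,124,126,128,130,132)])
print('edge',[(u,int(gg[230,u]),t(u,230,160)[1]) for u in range(215,250)])
# sausage axis from wrist
b,_,rr=[w[...,i].astype(int) for i in range(3)]
for v in(20,60,100,150,190):
    x=np.where((rr-b)[v,185:260]>45)[0]+185;print(v,x.min(),x.max(),r((x.min()+x.max())/2,v,63))
E
```

```text
strip col [(204, 214), (205, 216), (206, 219), (207, 245), (208, 404), (209, 691), (210, 691), (211, 690), (212, 686), (213, 640), (214, 369), (215, 370), (216, 370), (217, 367), (218, 370), (219, 369), (220, 368), (221, 368), (222, 370), (223, 370)]
208 [495.4  94.3 160. ]
211 [495.3  90.8 160. ]
214 [495.1  87.2 160. ]
216 [495.   84.9 160. ]
knob 251 267 218 241 [494.3  77.1 188. ]
row 170 [(110, 495), (111, 492), (112, 497), (113, 493), (114, 479), (115, 474), (116, 475), (117, 471), (118, 465), (119, 461), (120, 465), (121, 467), (122, 467), (123, 471), (124, 447), (125, 369), (126, 321), (127, 260), (128, 188), (129, 166), (130, 171), (131, 167), (132, 163), (133, 172), (134, 164), (135, 167), (136, 169), (137, 221), (138, 334), (139, 411), (140, 429), (141, 371)]
row 185 [(110, 493), (111, 493), (112, 477), (113, 468), (114, 468), (115, 473), (116, 468), (117, 463), (118, 467), (119, 467), (120, 464), (121, 473), (122, 458), (123, 393), (124, 325), (125, 258), (126, 204), (127, 176), (128, 171), (129, 168), (130, 170), (131, 170), (132, 166), (133, 165), (134, 167), (135, 188)
[... 1148 characters left out ...]
), (232, 157, np.float64(82.5)), (233, 153, np.float64(80.0)), (234, 150, np.float64(77.4)), (235, 148, np.float64(74.8)), (236, 152, np.float64(72.3)), (237, 215, np.float64(69.7)), (238, 312, np.float64(67.2)), (239, 358, np.float64(64.6)), (240, 366, np.float64(62.0)), (241, 369, np.float64(59.5)), (242, 377, np.float64(56.9)), (243, 372, np.float64(54.3)), (244, 376, np.float64(51.8)), (245, 378, np.float64(49.2)), (246, 383, np.float64(46.6)), (247, 398, np.float64(44.1)), (248, 412, np.float64(41.5)), (249, 413, np.float64(38.9))]
20 207 232 [456.  310.5  63. ]
60 208 233 [453.7 264.3  63. ]
100 209 232 [449.8 215.3  63. ]
150 210 234 [446.7 149.3  63. ]
190 212 233 [443.1  92.5  63. ]
```

The lid edge is at y≈94.5 with the end wall at 370, so it's about 10 mm short; the knob sprang back as it slipped out. I'll shut the fingers and push the knob from behind to the stop.

move_arm(offset=[[0, -0.02, -0.02], [0, -0.025, -0.08], [0, -0.025, -0.14], [0, -0.025, -0.2], [0, -0.025, -0.205], [0, -0.025, -0.205]], rotation=[[0, 0, 0], [0, 0, 0], [0, 0, 0], [0, 0, 0], [0, 0, 0], [0, 0, 0]], grip=[0, 0, 0, 0, 0, 0])

```text
t: 9.7
eef_pos: [493.2, 109.5, 133.5]
tcp_rot: [-2.274, -2.165, 0.004]
wrist_force: [0.2, 0.4, 0.5]
width: 0.135
gripper_force: 0.0
```

move_arm(offset=[[0, -0.005, 0], [0, -0.01, 0], [0, -0.015, 0], [0, -0.02, 0], [0, -0.024, 0], [0, -0.028, 0]], rotation=[[0, 0, 0], [0, 0, 0], [0, 0, 0], [0, 0, 0], [0, 0, 0], [0, 0, 0]], grip=[0, 0, 0, 0, 0, 0])

```text
t: 10.3
eef_pos: [494.1, 89.1, 134.4]
tcp_rot: [2.275, 2.167, 0.001]
wrist_force: [-0.3, 2.6, 2.6]
width: 0.002
gripper_force: 1.3
```

Pushing against about 2.6 N, so the lid is moving. I'll continue gently.

move_arm(offset=[[0, -0.004, 0], [0, -0.008, 0], [0, -0.008, 0]], rotation=[[0, 0, 0], [0, 0, 0], [0, 0, 0]], grip=[0, 0, 0])

```text
t: 10.6
eef_pos: [494.2, 87.9, 134.5]
tcp_rot: [-2.272, -2.161, -0.011]
wrist_force: [-1.0, 37.4, 1.9]
width: 0.004
gripper_force: 19.0
```

move_arm(offset=[[0, -0.003, 0], [0, -0.005, 0], [0, -0.005, 0]], rotation=[[0, 0, 0], [0, 0, 0], [0, 0, 0]], grip=[0, 0, 0])

```text
t: 10.9
eef_pos: [494.2, 87.7, 134.6]
tcp_rot: [-2.27, -2.158, -0.018]
wrist_force: [-0.2, 63.5, 1.6]
width: 0.006
gripper_force: 31.5
```

The lid is at its stop (force rises with no motion). I'll back off and rise, then measure the gripper's real tip and body heights from the earlier depth picture.

move_arm(offset=[[0, 0.03, 0], [0, 0.05, 0.03], [-0.02, 0.1, 0.12], [-0.04, 0.16, 0.2], [-0.04, 0.2, 0.2], [-0.04, 0.2, 0.2]], rotation=[[0, 0, 0], [0, 0, 0], [0, 0, 0], [0, 0, 0], [0, 0, 0], [0, 0, 0]], grip=[0, 0.3, 0.8, 0.95, 0.95, 0.95])

```text
t: 11.5
eef_pos: [463.8, 231.5, 286.9]
tcp_rot: [2.272, 2.167, 0.005]
wrist_force: [-0.3, 0.1, -0.1]
width: 0.383
gripper_force: 0.0
```

```bash
python3 - <<'E'
from h import *
import pickle
def cloud(m,d):
    f=192/np.tan(np.radians(m['fovy'])/2);R=np.array(m['R']);t=np.array(m['t'])
    v,u=np.mgrid[:384,:512];return ((np.stack([(u-m['cx'])/f*d,(v-m['cy'])/f*d,d],-1)-t)@R)
o=manip.observe();e=o['eef_pos'];print(o['t'],e,o['width'],o['tcp_rot'])
m=vision.camera_model('wrist');w,d=vision.read_camera('wrist');cv2.imwrite('pics/w7.png',w);P=cloud(m,d)
def tell(P,d,e,name):
    q=(P-e);ok=(d>0)
    b=ok&(q[...,2]>15)
    print(name,'lowest near pts z-e:',np.percentile(q[...,2][b],[0.1,1,5]))
    for lo,hi in((15,60),(60,90),(90,110),(110,130),(130,160),(160,200)):
        s=b&(q[...,2]>=lo)&(q[...,2]<hi)
        if s.any():print(lo,hi,s.sum(),'x',q[...,0][s].min().round(),q[...,0][s].max().round(),'y',q[...,1][s].min().round(),q[...,1][s].max().round(),'zmin',q[...,2][s].min().round(1))
tell(P,d,e,'now')
p,_=vision.read_camera('top');gg=p.astype(int).sum(2)
t=lambda u,v,z:ray('top',u,v,z).round(1)
print('edge',[(u,int(gg[225,u]),t(u,225,160)[1]) for u in range(222,240)])
for u in range(222,240):
  if 0:pass
b,_,rr=[w[...,i].astype(int) for i in range(3)]
for v in(20,60,100,150,190):
    x=np.where((rr-b)[v,120:330]>45)[0]+120
    if len(x):print(v,x.min(),x.max(),ray('',(x.min()+x.max())/2,v,63,m).round(1))
E
```

```text
11.5 [463.84209043 231.45410036 286.85462401] 0.3825619980790953 [2.27232744 2.16739984 0.00501573]
now lowest near pts z-e: [33.15507871 45.43371636 80.79394476]
15 60 1471 x -34.0 33.0 y -10.0 10.0 zmin 29.3
60 90 2022 x -34.0 32.0 y -10.0 10.0 zmin 60.0
90 110 618 x -24.0 24.0 y -12.0 10.0 zmin 90.0
110 130 8208 x -81.0 78.0 y -13.0 38.0 zmin 110.0
130 160 46911 x -63.0 62.0 y 11.0 38.0 zmin 130.0
edge [(222, 323, np.float64(108.3)), (223, 316, np.float64(105.7)), (224, 301, np.float64(103.2)), (225, 292, np.float64(100.6)), (226, 289, np.float64(98.0)), (227, 302, np.float64(95.5)), (228, 362, np.float64(92.9)), (229, 452, np.float64(90.3)), (230, 477, np.float64(87.7)), (231, 415, np.float64(85.2)), (232, 356, np.float64(82.6)), (233, 353, np.float64(80.0)), (234, 356, np.float64(77.5)), (235, 356, np.float64(74.9)), (236, 352, np.float64(72.3)), (237, 355, np.float64(69.7)), (238, 350, np.float64(67.2)), (239, 339, np.float64(64.6))]
60 120 166 [325.6 371.   63. ]
100 120 260 [380.4 319.3  63. ]
150 163 260 [403.  252.3  63. ]
190 237 317 [491.  191.2  63. ]
```

View pics/w7.png

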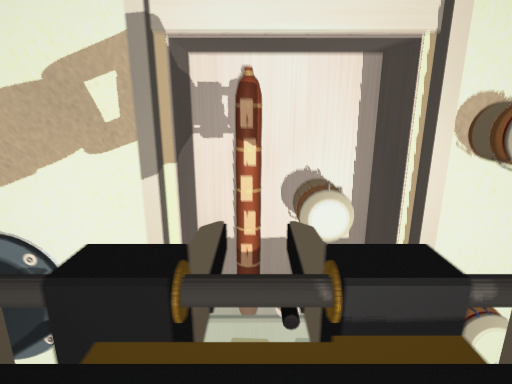

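The wrist picture shows the sausage free along u≈248 from its tip at (248,68), with the jar at (327,215) right of the fingers. Depth puts the real fingertips 30 mm and the body about 112 mm above the reported TCP. I'll come down with the grip centre offset +x so the body clears the near wall.

move_arm(offset=[[0.015, 0.011, -0.06], [0.015, 0.011, -0.12], [0.015, 0.011, -0.16], [0.015, 0.011, -0.18], [0.015, 0.011, -0.18], [0.015, 0.011, -0.18], [0.015, 0.011, -0.18], [0.015, 0.011, -0.18]], rotation=[[0, 0, 0], [0, 0, 0], [0, 0, 0], [0, 0, 0], [0, 0, 0], [0, 0, 0], [0, 0, 0], [0, 0, 0]], grip=[1, 1, 1, 1, 1, 1, 1, 1])

```text
t: 12.4
eef_pos: [475.6, 237.6, 149.9]
tcp_rot: [2.274, 2.167, 0.002]
wrist_force: [-0.1, 0.3, -1.6]
width: 1.0
gripper_force: 0.0
```

```bash
python3 - <<'E'
from h import *
o=manip.observe();e=o['eef_pos'];print(o['t'],e,o['width'],o['tcp_rot'])
m=vision.camera_model('wrist');w,d=vision.read_camera('wrist')
f=192/np.tan(np.radians(m['fovy'])/2);R=np.array(m['R']);t=np.array(m['t'])
v,u=np.mgrid[:384,:512];P=((np.stack([(u-m['cx'])/f*d,(v-m['cy'])/f*d,d],-1)-t)@R)
b,_,rr=[w[...,i].astype(int) for i in range(3)]
for y in(250,260,270,290,310):
    s=(abs(P[...,1]-y)<3)&(P[...,2]>62)&(P[...,2]<85)&(d>0)&(abs(P[...,0]-455)<35)
    print(y,'saus x',np.percentile(P[...,0][s],[2,98]).round(1),P[...,2][s].max().round(1))
for y in(260,290,320):
    s=(abs(P[...,1]-y)<4)&(d>0)&(P[...,2]>75)&(P[...,2]<140)&(P[...,0]<430); print(y,'left wall x',np.percentile(P[...,0][s],[5,50,95]).round(1) if s.any() else None)
s=(P[...,2]>e[2]+20)&(P[...,2]<e[2]+60)&(d>0)
for side in(-1,1):
    q=s&(side*(P[...,0]-e[0])>0);print('finger x',np.percentile(P[...,0][q],[1,99]).round(1),'zmin',P[...,2][q].min().round(1))
cv2.imwrite('pics/w8.png',w)
E
```

```text
12.4 [475.62930195 237.61605327 149.94571999] 1.0004979960008356 [2.27408517 2.16656691 0.00228308]
250 saus x [438.  471.4] 82.7
260 saus x [438.2 471.2] 83.5
270 saus x [439.4 472.4] 82.2
290 saus x [439.8 473.5] 82.8
310 saus x [441.6 474.5] 84.1
260 left wall x [375.5 376.  376.5]
290 left wall x [377.  377.5 378. ]
320 left wall x [378.4 378.9 379.5]
finger x [349.3 428.9] zmin 170.0
finger x [520.6 535.4] zmin 179.4
```

Sausage edges are x 436–472 and the near wall 375. I'll shift +2.5 mm and descend.

move_arm(offset=[[0.0035, 0, -0.04], [0.0035, 0, -0.08], [0.0035, 0, -0.11], [0.0035, 0, -0.135], [0.0035, 0, -0.155], [0.0035, 0, -0.17], [0.0035, 0, -0.17]], rotation=[[0, 0, 0], [0, 0, 0], [0, 0, 0], [0, 0, 0], [0, 0, 0], [0, 0, 0], [0, 0, 0]], grip=[1, 1, 1, 1, 1, 1, 1])

```text
t: 13.15
eef_pos: [477.3, 237.4, 20.7]
tcp_rot: [-2.274, -2.167, 0.002]
wrist_force: [0.5, 0.5, 0.7]
width: 1.0
gripper_force: 0.0
```

move_arm(offset=[[0, 0, 0], [0, 0, 0], [0, 0, 0], [0, 0, 0], [0, 0, 0], [0, 0, 0], [0, 0, 0], [0, 0, 0]], rotation=[[0, 0, 0], [0, 0, 0], [0, 0, 0], [0, 0, 0], [0, 0, 0], [0, 0, 0], [0, 0, 0], [0, 0, 0]], grip=[0.8, 0.7, 0.6, 0.5, 0.3, 0.2, 0.2, 0.2])

```text
t: 13.95
eef_pos: [477.7, 237.6, 21.6]
tcp_rot: [-2.275, -2.167, 0.0]
wrist_force: [-5.5, -0.7, 6.5]
width: 0.385
gripper_force: 29.8
```

move_arm(offset=[[0, 0, 0], [0, 0, 0]], rotation=[[0, 0, 0], [0, 0, 0]], grip=[0, 0])

```text
t: 14.15
eef_pos: [477.7, 237.6, 21.6]
tcp_rot: [-2.275, -2.166, 0.0]
wrist_force: [-5.9, 0.7, 5.1]
width: 0.387
gripper_force: 29.8
```

Gripped: width 0.387, which is 36 mm. Now I'll tip the +y end up about the low tip, to 22°.

move_arm(offset=[[0, 0.0024, 0.021], [0, 0.004, 0.042], [0, 0.0045, 0.062], [0, 0.004, 0.082], [0, 0.0027, 0.1], [0, 0, 0.119], [0, -0.002, 0.131], [0, -0.0045, 0.143]], rotation=[[0.067, -0.003, 0], [0.133, -0.006, 0], [0.2, -0.009, 0], [0.267, -0.012, 0], [0.333, -0.015, 0], [0.4, -0.018, 0], [0.444, -0.02, 0], [0.489, -0.022, 0]], grip=[0, 0, 0, 0, 0, 0, 0, 0])

```text
t: 14.95
eef_pos: [478.5, 233.6, 129.0]
tcp_rot: [-2.063, -1.965, -0.402]
wrist_force: [-0.2, 0.8, -3.6]
width: 0.384
gripper_force: 29.1
```

```bash
python3 - <<'E'
from h import *
from scipy.spatial.transform import Rotation as R
p,_=vision.read_camera('side');p2,_=vision.read_camera('top');cv2.imwrite('pics/s9.png',np.hstack([p[70:370,60:400],p2[110:270,90:300].repeat(2,0).repeat(2,1)[:300]]))
o=manip.observe();print(o['t'],o['eef_pos'],o['width'],o['gripper_force'],o['wrist_force'],o['wrist_torque'],o['joint_pos'].round(2))
print(R.from_rotvec(o['tcp_rot']).as_matrix().round(3))
E
```

```text
15.05 [478.7340498  233.34748347 129.1667942 ] 0.38509120899988436 29.293642938137054 [-0.12238213  0.12705706 -2.21174324] [-0.25186621  0.0910399  -0.01737851] [ 0.15  0.35  1.89  0.49  0.89 -0.11]
[[ 0.046  0.999  0.019]
 [ 0.926 -0.05   0.375]
 [ 0.375  0.001 -0.927]]
```

View pics/s9.png

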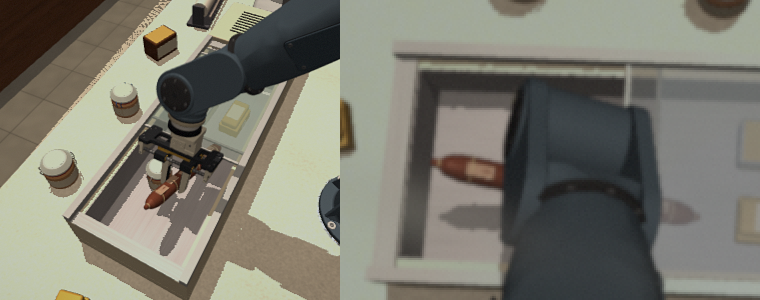

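The side view shows the +y end raised in the gripper at crop (165,190), and the top view shows the upper tip at crop (433,162), clear of the end wall. That is the tenth picture, so from here I'll use numbers only, starting with the sausage's slant.

```bash
cat >> h.py <<'E'
def saus(verbose=1):
    """sausage top ridge from wrist depth"""
    m=vision.camera_model('wrist');w,d=vision.read_camera('wrist')
    f=192/np.tan(np.radians(m['fovy'])/2);R=np.array(m['R']);t=np.array(m['t'])
    v,u=np.mgrid[:384,:512];P=((np.stack([(u-m['cx'])/f*d,(v-m['cy'])/f*d,d],-1)-t)@R)
    b,_,r=[w[...,i].astype(int) for i in range(3)]
    e=manip.observe()['eef_pos']
    s=(r-b>35)&(d>60)&(P[...,2]>e[2]-30)&(abs(P[...,0]-e[0]-5)<40)&(v<260)
    Q=P[s]
    ys=np.arange(np.percentile(Q[:,1],2),np.percentile(Q[:,1],99),8);L=[]
    for y in ys:
        q=Q[abs(Q[:,1]-y)<4]
        if len(q)>5:L.append([np.median(q[:,0]),y,np.percentile(q[:,2],95)])
    return np.array(L).round(1)
E
python3 - <<'E'
from h import *
L=saus();print(L)
E
```

```text
[[477.4 212.5 187.4]
 [478.  220.5 191.3]
 [478.6 228.5 194.8]
 [480.2 236.5 198.4]
 [481.2 244.5 203.2]
 [482.3 252.5 207.2]
 [483.5 260.5 211.2]
 [484.5 268.5 215.1]
 [486.1 276.5 217.9]
 [486.3 284.5 220.2]
 [487.8 292.5 222.1]
 [488.  300.5 222.6]
 [490.1 308.5 221.7]
 [490.9 316.5 223. ]
 [474.1 372.5 149.8]]
```

The slant is 25.5°, with the low tip near (447,-23) at about floor height and 27 mm of clearance under the lid edge. I'll draw it out along its own axis.

move_arm(offset=[[0.001, 0.018, 0.009], [0.002, 0.04, 0.02], [0.003, 0.065, 0.032], [0.005, 0.09, 0.044], [0.006, 0.115, 0.056], [0.007, 0.14, 0.068], [0.008, 0.165, 0.08], [0.009, 0.19, 0.092]], rotation=[[0, 0, 0], [0, 0, 0], [0, 0, 0], [0, 0, 0], [0, 0, 0], [0, 0, 0], [0, 0, 0], [0, 0, 0]], grip=[0, 0, 0, 0, 0, 0, 0, 0])

```text
t: 15.9
eef_pos: [484.3, 377.7, 197.1]
tcp_rot: [-2.063, -1.966, -0.398]
wrist_force: [0.1, -0.7, -3.6]
width: 0.381
gripper_force: 30.0
```

```bash
python3 - <<'E'
from h import *
o=manip.observe();print(o['t'],o['eef_pos'],o['width'],o['gripper_force'],o['wrist_force'],o['wrist_torque'])
print(saus())
# side view: red pixels of sausage, lowest end
p,d=vision.read_camera('side');cv2.imwrite('pics/s10.png',p);m,f=K('side');R=np.array(m['R']);t=np.array(m['t'])
v,u=np.mgrid[:384,:512];P=((np.stack([(u-m['cx'])/f*d,(v-m['cy'])/f*d,d],-1)-t)@R)
b,_,r=[p[...,i].astype(int) for i in range(3)]
s=(r-b>40)&(d>0)&(abs(P[...,0]-470)<50)&(P[...,1]>-60)&(P[...,2]>50)&(P[...,1]<520)
Q=P[s]
for y in range(60,500,30):
    q=Q[abs(Q[:,1]-y)<8]
    if len(q)>3:print(y,len(q),np.median(q,0).round(0),q[:,2].max().round(0))
E
```

```text
15.9 [484.34626197 377.68992525 197.13517178] 0.380553361976669 29.99941259622574 [ 0.12847498 -0.70328057 -3.6027918 ] [-0.29120325  0.061832   -0.02433987]
[[483.4 357.4 259.6]
 [483.3 365.4 266.1]
 [483.5 373.4 274.5]
 [483.9 381.4 283.4]
 [484.4 389.4 291.3]
 [484.6 397.4 299.2]
 [485.4 405.4 304.8]
 [485.7 413.4 309.8]
 [486.  421.4 313.4]
 [486.3 429.4 314.9]
 [486.7 437.4 319.2]]
180 8 [518. 176. 100.] 108.0
300 10 [469. 295. 181.] 188.0
330 4 [502. 323. 433.] 434.0
360 70 [482. 362. 263.] 339.0
390 88 [481. 390. 284.] 296.0
420 129 [484. 420. 310.] 319.0
450 23 [489. 446. 320.] 324.0
```

The sausage has sagged to about 45° about the grip. Its low end is near y≈181, clear of the lid edge at 85. I'll lift, shifting slightly -y to stay clear of the end wall.

move_arm(offset=[[0, -0.008, 0.025], [0, -0.02, 0.06], [0, -0.032, 0.1], [0, -0.044, 0.14], [0, -0.055, 0.18], [0, -0.06, 0.22], [0, -0.06, 0.255], [0, -0.06, 0.28]], rotation=[[0, 0, 0], [0, 0, 0], [0, 0, 0], [0, 0, 0], [0, 0, 0], [0, 0, 0], [0, 0, 0], [0, 0, 0]], grip=[0, 0, 0, 0, 0, 0, 0, 0])

```text
t: 16.8
eef_pos: [484.9, 331.2, 408.6]
tcp_rot: [-2.064, -1.965, -0.4]
wrist_force: [-0.2, 0.6, -4.1]
width: 0.378
gripper_force: 30.0
```

```bash
cat > q.py <<'E'
from h import *
o=manip.observe();print(o['t'],o['eef_pos'],o['width'],o['gripper_force'],o['wrist_force'],o['wrist_torque'],o['joint_pos'].round(2))
print(saus())
p,d=vision.read_camera('side');m,f=K('side');R=np.array(m['R']);t=np.array(m['t'])
v,u=np.mgrid[:384,:512];P=((np.stack([(u-m['cx'])/f*d,(v-m['cy'])/f*d,d],-1)-t)@R)
b,_,r=[p[...,i].astype(int) for i in range(3)]
e=o['eef_pos']
s=(r-b>35)&(d>0)&(abs(P[...,0]-e[0])<50)&(P[...,1]>-60)&(P[...,2]>90)&(P[...,1]<520)
Q=P[s]
for z in range(100,600,25):
    q=Q[abs(Q[:,2]-z)<8]
    if len(q)>3:print(z,len(q),np.median(q,0).round(0))
E
python3 q.py
```

```text
16.8 [484.88954945 331.24190585 408.57837255] 0.3781706078940801 30.000020563602448 [-0.18487194  0.59300658 -4.09385062] [-0.30583917  0.07348006  0.01566554] [0.34 0.18 1.4  0.36 1.42 0.36]
[[483.9 311.3 474.6]
 [483.8 319.3 483.4]
 [483.8 327.3 495. ]
 [484.5 335.3 505.2]
 [484.7 343.3 515.5]
 [485.6 351.3 522.5]
 [485.7 359.3 528.9]
 [485.8 367.3 532.6]
 [486.4 375.3 536.4]
 [486.6 383.3 539.9]]
100 45 [522. 185.  99.]
150 36 [450. -38. 157.]
300 21 [468. 182. 300.]
325 36 [468. 204. 325.]
350 24 [470. 221. 351.]
375 38 [469. 244. 375.]
400 31 [472. 261. 400.]
450 9 [474. 333. 453.]
475 52 [477. 318. 476.]
500 78 [474. 345. 501.]
525 211 [479. 366. 527.]
550 271 [492. 298. 552.]
```

All of it is above the lids, with the lowest part near z≈260. I'll lift a little more and hold still.

move_arm(offset=[[0, 0, 0.02], [0, 0, 0.04], [0, 0, 0.06], [0, 0, 0.07], [0, 0, 0.07], [0, 0, 0.07], [0, 0, 0.07], [0, 0, 0.07]], rotation=[[0, 0, 0], [0, 0, 0], [0, 0, 0], [0, 0, 0], [0, 0, 0], [0, 0, 0], [0, 0, 0], [0, 0, 0]], grip=[0, 0, 0, 0, 0, 0, 0, 0])

```text
t: 17.7
eef_pos: [484.4, 331.7, 459.5]
tcp_rot: [-2.062, -1.965, -0.399]
wrist_force: [0.1, 0.1, -4.6]
width: 0.379
gripper_force: 30.0
```

```bash
python3 q.py; sed -i 's/e\[2\]-30/e[2]-30/' h.py; python3 - <<'E'
from h import *
p,d=vision.read_camera('top');cv2.imwrite('pics/top11.png',p);gg=p.astype(int).sum(2)
t=lambda u,v,z:ray('top',u,v,z).round(1)
for v in(165,235,240):print(v,[(u,int(gg[v,u]),t(u,v,160)[1]) for u in range(224,238)])
i0=cv2.imread('pics/top0.png')
E
```

```text
17.7 [484.40779482 331.70976387 459.51094188] 0.37908721282960445 29.999464452266693 [ 0.12450478  0.13808056 -4.6426187 ] [-0.3746276   0.10317082  0.06487702] [0.34 0.17 1.29 0.36 1.53 0.4 ]
[[483.5 311.7 526.3]
 [483.4 319.7 535.8]
 [483.6 327.7 548.1]
 [484.1 335.7 558.8]
 [484.7 343.7 568.3]
 [485.  351.7 576.1]
 [485.4 359.7 582.5]
 [485.8 367.7 585.4]
 [486.1 375.7 591.4]]
100 44 [523. 185. 100.]
150 54 [508. -36. 157.]
325 7 [463. 190. 328.]
350 16 [467. 193. 350.]
375 24 [465. 217. 376.]
400 20 [469. 231. 403.]
425 27 [470. 249. 425.]
450 35 [471. 269. 452.]
500 14 [472. 335. 501.]
525 28 [476. 318. 524.]
550 66 [473. 346. 551.]
575 207 [479. 364. 577.]
165 [(224, 313, np.float64(104.5)), (225, 323, np.float64(101.8)), (226, 323, np.float64(99.2)), (227, 312, np.float64(96.5)), (228, 298, np.float64(93.9)), (229, 300, np.float64(91.2)), (230, 303, np.float64(88.6)), (231, 355, np.float64(85.9)), (232, 454, np.float64(83.3)), (233, 492, np.float64(80.6)), (234, 446, np.float64(77.9)), (235, 394, np.float64(75.3)), (236, 373, np.float64(72.6)), (237, 371, np.float64(70.0))]
23
[... 151 characters left out ...]
)), (229, 490, np.float64(90.2)), (230, 468, np.float64(87.6)), (231, 416, np.float64(85.1)), (232, 392, np.float64(82.5)), (233, 386, np.float64(79.9)), (234, 388, np.float64(77.4)), (235, 386, np.float64(74.8)), (236, 389, np.float64(72.3)), (237, 389, np.float64(69.7))]
240 [(224, 344, np.float64(102.9)), (225, 331, np.float64(100.3)), (226, 339, np.float64(97.8)), (227, 388, np.float64(95.2)), (228, 467, np.float64(92.6)), (229, 498, np.float64(90.1)), (230, 452, np.float64(87.5)), (231, 407, np.float64(85.0)), (232, 390, np.float64(82.4)), (233, 391, np.float64(79.9)), (234, 390, np.float64(77.3)), (235, 388, np.float64(74.8)), (236, 392, np.float64(72.2)), (237, 387, np.float64(69.7))]
```

move_arm(offset=[[0, 0, 0], [0, 0, 0], [0, 0, 0], [0, 0, 0], [0, 0, 0], [0, 0, 0], [0, 0, 0], [0, 0, 0]], rotation=[[0, 0, 0], [0, 0, 0], [0, 0, 0], [0, 0, 0], [0, 0, 0], [0, 0, 0], [0, 0, 0], [0, 0, 0]], grip=[0, 0, 0, 0, 0, 0, 0, 0])

```text
t: 18.65
eef_pos: [484.5, 331.8, 460.3]
tcp_rot: [-2.062, -1.965, -0.4]
wrist_force: [-0.2, 0.2, -3.3]
width: 0.38
gripper_force: 30.0
```

```bash
python3 q.py
```

```text
18.65 [484.51693345 331.76338073 460.29367216] 0.3799711774931234 29.999366998672485 [-0.2067415   0.23654395 -3.29119414] [-0.36056175  0.05631415 -0.0229959 ] [0.34 0.17 1.29 0.36 1.53 0.4 ]
[[483.3 311.7 527. ]
 [483.  319.7 536.3]
 [483.7 327.7 548.8]
 [484.1 335.7 559.6]
 [484.7 343.7 569.1]
 [485.1 351.7 576.8]
 [485.4 359.7 583.5]
 [485.7 367.7 586.3]
 [486.  375.7 592.4]]
100 41 [523. 187. 100.]
150 55 [505. -39. 157.]
325 7 [463. 189. 331.]
350 15 [467. 192. 351.]
375 30 [467. 215. 373.]
400 15 [468. 231. 399.]
425 27 [470. 249. 426.]
450 34 [471. 267. 451.]
500 15 [474. 334. 503.]
525 29 [476. 318. 527.]
550 61 [472. 345. 550.]
575 185 [478. 363. 578.]
```

The sausage hasn't moved over the last second, and the lid edge is at its stop position. Handing in.

```bash
python3 -c "
from rig import manip
print(manip.sign_off())"
```

```text
the job is handed in; nothing more can be done
None
```

I handed the job in at about 18.7 s: the left lid is pushed to its open stop, and the sausage is held still in the gripper at a slant, its lowest point roughly 130 mm above the knob tops; no knocks showed in the readings, but I checked the other goods' positions only roughly, and no verdict came back.

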